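# Slide the slate coaster out over the serving board's edge

### The arm

A 6-joint arm with a two-finger parallel gripper is mounted at the origin on the work surface. World frame = base frame: x ahead of the robot, y to its left, z up, the work surface at z = 0. Lengths are in m, angles in rad, forces in N, time in s.
With the tool pointing down it reaches from about 0.4 to 0.825 m from the base axis. Payload 7 kg.
Tool frame: the origin (TCP) lies on the centre line of the jaws, within the pads' length; the fingertips stand 11 mm ahead of it and the grasp point (between the pads) lies 8 mm behind it; z points along the fingers, y is the line along which they close (so a half turn about z gives the same grasp; the last joint's range is limited). The gripper opens to 85 mm and grips with 20 to 120 N. Pads are 22 mm wide; open, the fingers measure 114 mm over their backs; the gripper's body (76 mm by 85 mm) begins 54 mm behind the grasp point. The pads swing forward as they close: fully open they stand 13 mm farther back than shut.
Start: joints at [0.288, 0.359, 0.012, 0, -1.224, -0.288], TCP at [0.675, -0, 0.242] pointing down, gripper open.
Joint ranges: [-3.07, 3.07], [-1.43, 2.12], [-1.02, 1.25], [-3.03, 1.67], [-3.05, -0], [-3.03, 3.03]. Speed limits (rad/s): [2.39, 2.39, 3.01, 3.14, 3.14, 3.14].

### API

Orientations are given as a 3x3 rotation matrix whose columns are the frame's x, y, z axes.
In Python, from cell import ctrl, eyes gives the robot as it stands. The module is installed in compiled form; this text tells all that it offers.
- The arm moves only by the tool move_arm, never from a script. Its argument "deltas" is a list of rows, each a list of 3 entries, a list of its own where there are three numbers: the shift along the tool's x, y, z in mm, then the turn, a rotation vector about the tool's x, y, z in degrees, then the closure in counts, from 0 (fully open) to 255 (shut). A call has 1 to 20 rows; each row is the pose to reach, as a shift and turn from the pose commanded when the call began, along the tool's axes at that moment; what a row does not reach only later rows make up. A row lasts 1/10 s, in which the tool goes at most 50 mm and 8.59 degrees, less where a joint would pass 70% of its speed; a pose out of reach is approached as far as the arm can. A call with a gripper value outside its range is refused whole. The fingers move at their own pace and stop on an object; the grip force is fixed at half the most. Time passes only in rows, so rows that repeat a pose let the fingers close. It gives the time, the measured TCP pose, the force, the opening and the grip force at its end, in the units of the state.
- ctrl.get_state(): the state, without advancing time (a new reading comes with each control period).
- eyes.snapshot(name): name is "scene" or "side" or "wrist"; returns a dict with "pixels" (420x560x3 uint8, blue, green, red), "range_z" (420x560 float32, m along the optical axis (not along the pixel's ray), 0 where there is no reading), "camera_matrix" (3x3 intrinsics, pixels), "D" ([k1, k2, p1, p2, k3] as OpenCV has them; the pictures are not rectified), "camera_from_world" (4x4, takes a point from world to camera coordinates); the wrist camera has in their place "T_tool_cam" (4x4, takes a point from camera to tool coordinates, whose origin is the TCP and whose axes are the flange's). Camera axes: x right, y up, looking along -z (the intrinsics and any distortion apply to the point x, -y, -z); pixel columns grow to the right and rows downward; lengths in m; the calibration is good to about 2 mm. A picture is of the moment at which its call begins: read the wrist's pose just before it.
- ctrl.finish_job(): hands the job in; it is judged then, once.
The state is a dict: "time": time; "joint_pos": joint angles; "joint_vel": joint speeds; "tau": joint torques, N m; "ee_pos": TCP position; "eef_rot": TCP orientation; "force": force on the tool from outside, world axes, zero at the start; "wrist_torque": the same for the moment, N m; "gripper_width": finger opening in m; "grip_force": force on a finger pad.
Only numpy, scipy, OpenCV 4.12 (cv2) and the standard library are available. Lean on these libraries where they do the work, as an engineer would, in place of code of your own. Each camera call takes 0.05 s, during which the arm holds its last target. There are 200 camera calls.

### The job

At the tasting counter, push the black slate coaster across the wooden serving board, towards the brass-faced edge on the guests' side, until it sticks out squarely over that edge by 30 mm, so that its white stripe lies right above the edge. Only push or slide it: it must stay flat on the board and never be picked up. Leave the blue tile, the cup, the carafe and the tumbler where they are.

Things in the scene. Friction and masses are not known exactly. Their poses are not given: they have to be found in the camera images.
- riser: serving board: fixed slab of light wood, 260 (x) by 440 (y) by 40 mm high, on the counter. Origin at the centre of its underside; x points to the guests' side (away from the robot, within 13 degrees), y along the guests' edge, z up. A thin brass strip lines the upright face at its +x end; its top, 40 mm above the counter, is flat, without a rim.
- riser_edge (a point): the middle of the guests' edge of the serving board's top (board frame: x +130, z +40 mm), with the board's axes: +x points out over the edge.
- slate: loose black slate coaster to be pushed, 120 (x) by 100 (y) by 8 mm, 0.17 to 0.34 kg, flat on the serving board's left or right half, up to 15 degrees askew; slides with ordinary friction. Origin: centre of its underside; z up, x to its front end, nearest the guests' edge and at first 15 to 50 mm short of it. A white stripe 4 mm wide crosses its top, centred 30 mm behind the front end.
- slate_front (a point): the middle of the slate's front end, at its underside (slate frame: x +60, z 0), with the slate's axes.
- blue_tile: leave alone: a loose blue ceramic tile of the same size as the slate (120 by 100 by 8 mm), without a stripe, lying flat in the other half of the serving board. Origin at the centre of its underside.
- cup: leave alone: a loose white ceramic cup, 48 mm across and 45 mm high, standing on the serving board between the slate and the tile. Origin at the centre of its underside.
- carafe: leave alone: a loose white ceramic carafe, 76 mm across and 145 mm high, standing on the counter to the left (+y) of the serving board. Origin at the centre of its underside.
- tumbler: leave alone: a loose glass tumbler, 68 mm across and 85 mm high, standing on the counter to the right (-y) of the serving board. Origin at the centre of its underside.
Not all that is in view belongs to the job. There is more than one size of the slate; the one meant has the size given above.

How it is judged:
At the end, for the whole second after the job is handed in: The slate lies flat and still on the serving board, its front end sticking out 30 mm (within 8 mm) beyond the guests' edge, square to that edge within 0.12 rad (7 degrees) and not over the board's ends; the blue tile, cup, carafe and tumbler are within 15 mm of where they stood (x of slate_front in the frame of riser_edge between 0.022 and 0.038 m and y of slate_front in the frame of riser_edge between -0.18 and 0.18 m and angle between the x axis of slate and the x axis of riser, either way round below 0.12 rad and height (world z) of slate between 0.037 and 0.044 m and angle between slate's own z axis and vertical below 0.05 rad and linear speed of slate below 0.01 m/s and distance of each of blue_tile, cup, carafe, tumbler from where it was at the start of the episode below 0.015 m); the robot touches nothing.
It fails at once if the slate is lifted off the serving board (more than 10 mm) (height (world z) of slate above 0.05 m).
It fails at once if the slate is tipped or falls off the serving board (angle between slate's own z axis and vertical above 0.17 rad or height (world z) of slate below 0.03 m).
It fails at once if the blue tile, cup, carafe or tumbler is moved by more than 15 mm (distance of any of blue_tile, cup, carafe, tumbler from where it was at the start of the episode above 0.015 m).
It also fails if it takes over 40 s, if anything falls off the work surface, if the arm or the gripper's body presses on something with over 40 N, if the wrist force passes 120 N, or if a joint passes its speed limit or range.

## Working session

There is one attempt and no reset: what is moved stays moved. The work goes in short steps, Python scripts to look and compute and a tool call to move; the robot and the scene stay as the last step left them, time stands still between calls to the robot, and variables do not carry over. Pictures are saved under pics/ and viewed, at most 10 in all, crops included, and the job is handed in when it is done.

Besides the shell and the picture viewer there is one more tool, called after "Request:" as name(argument=value, ...) on one line, values as JSON. move_arm: Moves the arm, as the interface text tells. Its arguments: {"type":"object","properties":{"deltas":{"type":"array"}},"required":["deltas"]}

```bash
mkdir -p pics
python3 - <<'E'
from cell import ctrl, eyes
import cv2,numpy as np
s=ctrl.get_state();print(s['time'],s['ee_pos'],s['eef_rot'],s['gripper_width'],s['force'])
for n in("scene","side"):
    d=eyes.snapshot(n);cv2.imwrite(f'pics/{n}.png',d['pixels'])
    print(n,d['camera_matrix'],d['D'],d['camera_from_world'])
    np.savez(f'{n}.npz',**d)
E
```

```text
0.0 [ 6.74533997e-01 -4.41495097e-06  2.41366218e-01] [[-1.15530089e-04 -9.99998638e-01 -1.64628829e-03]
 [-9.99999986e-01  1.15733811e-04 -1.23651548e-04]
 [ 1.23841911e-04  1.64627398e-03 -9.99998637e-01]] 0.08534290329834943 [ 0.86601741  0.03823883 -0.77640734]
scene [[491.59468949   0.         283.10597354]
 [  0.         491.59468949 202.48010072]
 [  0.           0.           1.        ]] [0.00595244 0.         0.         0.         0.        ] [[-0.15483093  0.98787053  0.01179796  0.09271116]
 [-0.79749351 -0.13202355  0.58870527  0.38625129]
 [ 0.58312219  0.08174099  0.80826166 -1.64943909]
 [ 0.          0.          0.          1.        ]]
side [[413.16550319   0.         287.39146537]
 [  0.         413.16550319 207.1353398 ]
 [  0.           0.           1.        ]] [-0.07641899  0.          0.          0.          0.        ] [[-0.99915401 -0.04111078 -0.0010784   0.53405969]
 [ 0.01909921 -0.48708985  0.873143   -0.05241594]
 [-0.03642087  0.87238373  0.48746297 -0.93380135]
 [ 0.          0.          0.          1.        ]]
```

View pics/scene.png

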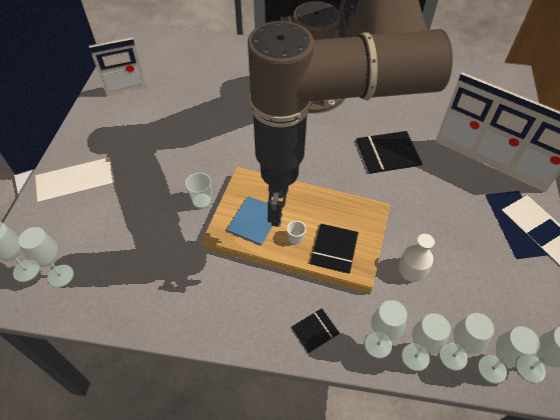

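View pics/side.png

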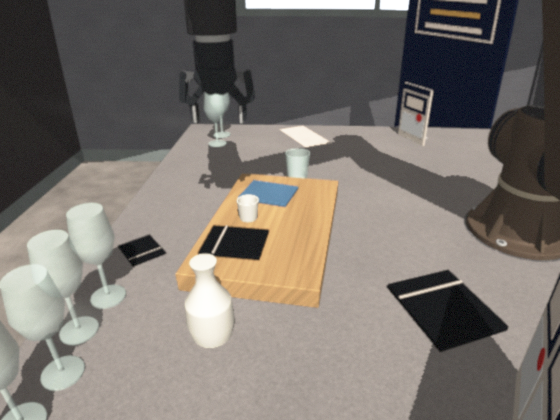

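The scene view shows the slate on the board's left half at about (333,247), with its stripe near (332,258). The cup is at (296,233), the blue tile at (253,220) and the carafe at (417,258). The slates on the counter are decoys.

```bash
cat > h.py <<'E'
import cv2,numpy as np
def ray(px,d,z,T=None):
    px=np.array(px,float).reshape(-1,1,2)
    n=cv2.undistortPoints(px,d['camera_matrix'],d['D']).reshape(-1,2)
    v=np.c_[n[:,0],-n[:,1],-np.ones(len(n))]
    W=np.linalg.inv(d['camera_from_world']) if T is None else T
    o=W[:3,3];v=v@W[:3,:3].T
    return o+v*((z-o[2])/v[:,2])[:,None]
def rect(m):
    c=max(cv2.findContours(m.astype(np.uint8),cv2.RETR_EXTERNAL,cv2.CHAIN_APPROX_NONE)[0],key=cv2.contourArea)
    return c.reshape(-1,2)
def fit(P):
    (c,(a,b),t)=cv2.minAreaRect((P[:,:2]*1000).astype(np.float32));return c,(a,b),t
E
python3 - <<'E'
from h import *
for n in("scene","side"):
    d=dict(np.load(n+'.npz'));im=d['pixels'];h=cv2.cvtColor(im,cv2.COLOR_BGR2HSV)
    wood=((h[...,0]>8)&(h[...,0]<28)&(h[...,1]>90)&(h[...,2]>90)).astype(np.uint8)
    wood=cv2.morphologyEx(wood,cv2.MORPH_OPEN,np.ones((3,3)))
    cw=rect(wood);hull=cv2.convexHull(cw)
    print(n,'wood hull',cv2.approxPolyDP(hull,3,True).reshape(-1,2).tolist())
    inside=cv2.fillPoly(np.zeros(im.shape[:2],np.uint8),[hull],1)
    dark=(im.max(2)<40)&(inside>0)
    if n=='scene': dark[:,:305]=0
    else: dark[:225]=0
    stripe=(im.min(2)>110)&(inside>0)
    dk=cv2.morphologyEx(dark.astype(np.uint8),cv2.MORPH_CLOSE,np.ones((7,7)))
    P=rect(dk);print('slate px',P.min(0),P.max(0))
    W=ray(P,d,.048);f=fit(W);print('slate',f,(cv2.boxPoints(f)).round(0).tolist())
    a=cv2.approxPolyDP(hull,3,True).reshape(-1,2)
    print(np.c_[a,(ray(a,d,.04)[:,:2]*1000).round(),(ray(a,d,0)[:,:2]*1000).round()].tolist())
    blue=(h[...,0]>95)&(h[...,0]<115)&(h[...,1]>100)&(inside>0)
    print('tile',fit(ray(rect(blue),d,.048)))
    cv2.imwrite(f'pics/{n}_z.png',cv2.resize(im[150:310,190:400] if n=='scene' else im[160:310,170:350],None,fx=3.6,fy=3.6,interpolation=cv2.INTER_CUBIC))
E
```

```text
scene wood hull [[236, 167], [388, 203], [369, 293], [204, 248], [203, 237]]
slate px [311 224] [357 272]
slate ((637.718994140625, 133.92001342773438), (96.25184631347656, 120.6402816772461), 84.09847259521484) [[573.0, 92.0], [693.0, 80.0], [703.0, 176.0], [583.0, 188.0]]
[[236.0, 167.0, 415.0, -164.0, 383.0, -174.0], [388.0, 203.0, 472.0, 265.0, 441.0, 271.0], [369.0, 293.0, 745.0, 228.0, 725.0, 233.0], [204.0, 248.0, 688.0, -187.0, 665.0, -198.0], [203.0, 237.0, 657.0, -198.0, 633.0, -209.0]]
tile ((587.72998046875, -78.95426940917969), (96.69831848144531, 119.23886108398438), 73.96533966064453)
side wood hull [[242, 174], [337, 181], [317, 306], [179, 289], [177, 271]]
slate px [200 227] [266 258]
slate ((632.8538818359375, 141.04751586914062), (97.24986267089844, 113.8219223022461), 83.91630554199219) [[571.0, 99.0], [684.0, 87.0], [695.0, 183.0], [581.0, 195.0]]
[[242.0, 174.0, 664.0, -192.0, 678.0, -279.0], [337.0, 181.0, 413.0, -159.0, 405.0, -243.0], [317.0, 306.0, 474.0, 309.0, 472.0, 266.0], [179.0, 289.0, 708.0, 278.0, 726.0, 232.0], [177.0, 271.0, 725.0, 229.0, 744.0, 179.0]]
tile ((585.4013061523438, -70.20403289794922), (59.91270065307617, 128.32484436035156), 51.72341537475586)
```

View pics/scene_z.png

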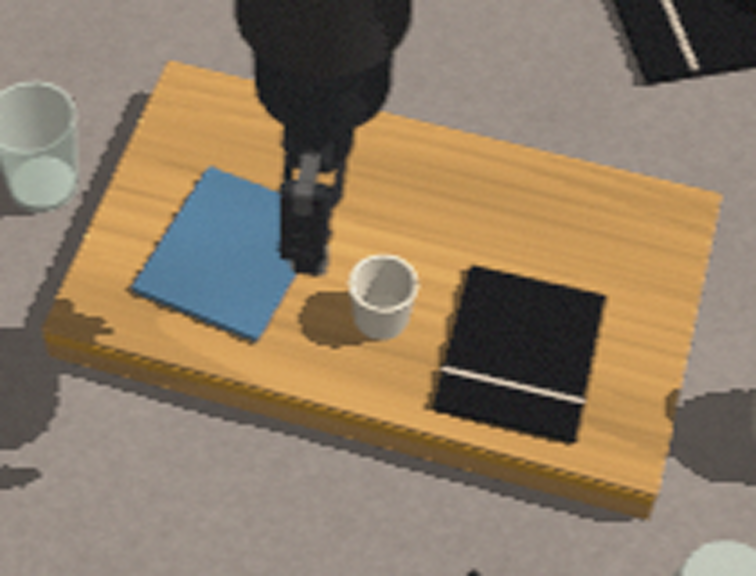

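The crop confirms that board, tile, cup and slate are well separated. The slate's stripe runs from (443,370) to (584,401), and the guests' edge from (47,337) to (655,495). Slate yaw is about -6° and board yaw about -8°. Next I go above the slate, with the fingers' line parallel to the edge and half closed.

Request:
move_arm(deltas=[[[-130,75,0],[0,0,-82],100],[[-130,75,0],[0,0,-82],100],[[-130,75,0],[0,0,-82],100],[[-130,75,0],[0,0,-82],100],[[-130,75,0],[0,0,-82],100],[[-130,75,0],[0,0,-82],100],[[-130,75,0],[0,0,-82],100],[[-130,75,0],[0,0,-82],100],[[-130,75,0],[0,0,-82],100],[[-130,75,0],[0,0,-82],100],[[-130,75,0],[0,0,-82],100],[[-130,75,0],[0,0,-82],100],[[-130,75,0],[0,0,-82],100]])

```text
time: 1.4
ee_pos: [0.5999, 0.13, 0.2422]
eef_rot: [[0.99, -0.141, -0.0], [-0.141, -0.99, -0.0], [-0.0, 0.0, -1.0]]
force: [0.2, -0.8, -0.7]
gripper_width: 0.0518
grip_force: 0.0
```

Run:
```python
from cell import ctrl, eyes
from h import *
s=ctrl.get_state();print(s['time'],s['ee_pos'],s['eef_rot'],s['gripper_width'],s['force'])
d=eyes.snapshot('wrist');cv2.imwrite('pics/w1.png',d['pixels']);np.savez('w1.npz',R=s['eef_rot'],p=s['ee_pos'],**d);print(d['T_tool_cam'])
```

```text
1.4 [0.59993049 0.12996002 0.24216414] [[ 9.89982350e-01 -1.41190992e-01 -2.24663267e-04]
 [-1.41191012e-01 -9.89982370e-01 -7.35919711e-05]
 [-2.12022150e-04  1.04575186e-04 -9.99999972e-01]] 0.05182860771341119 [ 0.17526312 -0.7815178  -0.73196724]
[[-1.46875299e-03  9.64229335e-01  2.65065335e-01  6.74014567e-02]
 [ 9.99998786e-01  1.27835894e-03  8.90799302e-04  8.33774061e-04]
 [ 5.20086180e-04  2.65066321e-01 -9.64230043e-01 -1.32048370e-01]
 [ 0.00000000e+00  0.00000000e+00  0.00000000e+00  1.00000000e+00]]
```

View pics/w1.png

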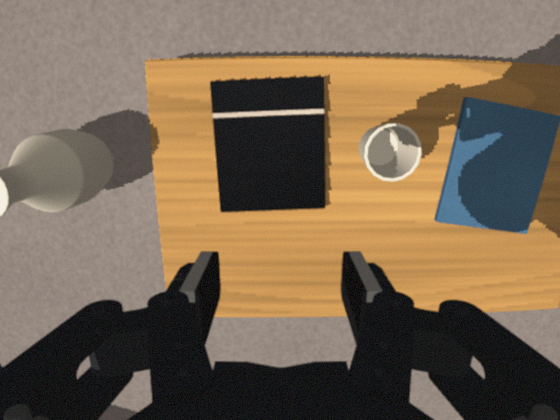

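The wrist view is ideal. The slate's corners are near (211,82), (325,76), (325,208) and (221,212), and the brass edge runs from (146,61) to (560,60).

```bash
cat > m.py <<'E'
from h import *
def meas(f):
    d=dict(np.load(f));im=d['pixels'];h=cv2.cvtColor(im,cv2.COLOR_BGR2HSV)
    Tt=np.eye(4);Tt[:3,:3]=d['R'];Tt[:3,3]=d['p'];T=Tt@d['T_tool_cam']
    wood=((h[...,0]>8)&(h[...,0]<28)&(h[...,1]>90)&(h[...,2]>60))
    c=np.arange(155,440); r=np.array([np.argmax(wood[:,x]) for x in c])
    W=ray(np.c_[c,r],d,.04,T)[:,:2]*1000
    vx,vy,x0,y0=cv2.fitLine(W.astype(np.float32),cv2.DIST_HUBER,0,.01,.01).ravel()
    if vy<0: vx,vy=-vx,-vy
    n=np.array([vy,-vx]);e=n@[x0,y0]
    print('edge n',n,'yaw',np.degrees(np.arctan2(n[1],n[0])),'offset',e,'rows',r[[0,-1]])
    dark=(im.max(2)<45).astype(np.uint8);dark[235:]=0;dark[:,:160]=0;dark[:,345:]=0
    P=rect(cv2.morphologyEx(dark,cv2.MORPH_CLOSE,np.ones((11,11))))
    W=ray(P,d,.048,T);f=fit(W);b=cv2.boxPoints(f);print('slate',P.min(0),P.max(0),f,b.round(1).tolist())
    st=(im.min(2)>120);st[:,:205]=0;st[:,330:]=0;st[235:]=0
    S=ray(np.argwhere(st)[:,::-1],d,.048,T)[:,:2]*1000
    g=fit(S/1000);print('stripe',g, 'mean dist inside edge',e-n@np.mean(S,0))
    print('slate corners along n - e, t:',[(round(float(n@q-e),1),round(float(np.array([-n[1],n[0]])@q),1)) for q in b])
E
python3 -c "from m import *;meas('w1.npz')"
```

```text
edge n [ 0.99062306 -0.13662337] yaw -7.8525014 offset 689.1767 rows [59 58]
slate [211  77] [324 210] ((634.5922241210938, 134.04379272460938), (97.84626770019531, 117.49690246582031), 83.98906707763672) [[571.0, 91.5], [687.9000244140625, 79.19999694824219], [698.0999755859375, 176.5], [581.2999877929688, 188.8000030517578]]
stripe ((709.0745849609375, 125.29318237304688), (106.74272918701172, 98.02272033691406), 81.53466033935547) mean dist inside edge -18.462273773409947
slate corners along n - e, t: [(-136.0, 168.7), (-18.6, 172.5), (-21.7, 270.3), (-139.1, 266.5)]
```

Request:
move_arm(deltas=[[[-48,-8,0],[0,0,0],100],[[-48,-8,40],[0,0,0],100],[[-48,-8,80],[0,0,0],100],[[-48,-8,120],[0,0,0],100],[[-48,-8,150],[0,0,0],100],[[-48,-8,170],[0,0,0],100],[[-48,-8,174],[0,0,0],100],[[-48,-8,174],[0,0,0],100],[[-48,-8,174],[0,0,0],100]])

```text
time: 2.35
ee_pos: [0.5544, 0.145, 0.0696]
eef_rot: [[0.99, -0.139, 0.002], [-0.139, -0.99, 0.001], [0.002, -0.001, -1.0]]
force: [0.2, 0.2, 0.9]
gripper_width: 0.0517
grip_force: 0.0
```

Request:
move_arm(deltas=[[[0,0,2],[0,0,0],100],[[0,0,4],[0,0,0],100],[[0,0,6],[0,0,0],100],[[0,0,6],[0,0,0],100],[[0,0,6],[0,0,0],100]])

```text
time: 2.85
ee_pos: [0.5535, 0.1446, 0.0624]
eef_rot: [[0.99, -0.139, -0.0], [-0.139, -0.99, -0.0], [-0.0, 0.0, -1.0]]
force: [0.0, 0.1, -0.0]
gripper_width: 0.0518
grip_force: 0.0
```

Run:
```python
from cell import ctrl, eyes
from h import *
s=ctrl.get_state();print(s['time'],s['ee_pos'],s['gripper_width'],s['force'])
d=eyes.snapshot('side');cv2.imwrite('pics/s2.png',cv2.resize(d['pixels'][160:310,170:370],None,fx=3.8,fy=3.8,interpolation=cv2.INTER_CUBIC))
d=eyes.snapshot('wrist');cv2.imwrite('pics/w2.png',d['pixels']);np.savez('w2.npz',R=s['eef_rot'],p=s['ee_pos'],**d)
```

```text
2.85 [0.55353315 0.14456123 0.06235491] 0.05184515417698444 [ 0.0114632   0.10514724 -0.01111844]
```

View pics/s2.png

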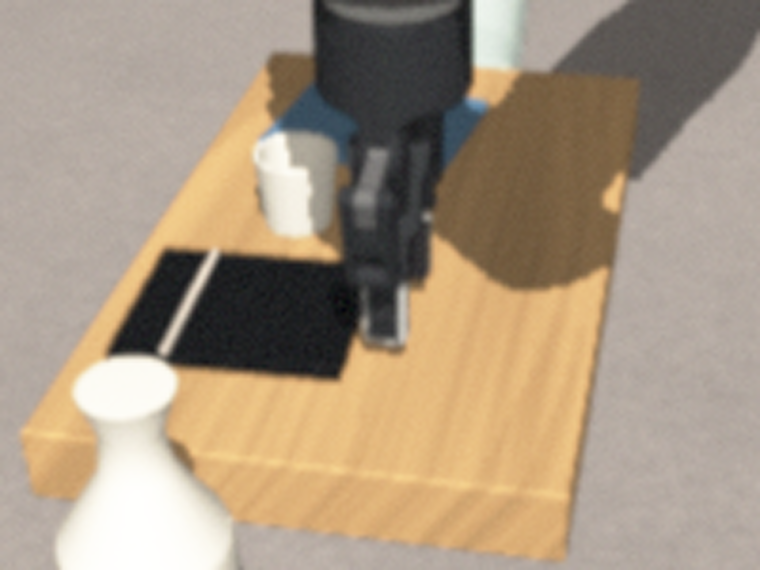

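The fingers stand just behind the slate's rear end, tips near (385,340), and are clear of everything. I lower them gently while watching the force.

Request:
move_arm(deltas=[[[0,0,3],[0,0,0],100],[[0,0,6],[0,0,0],100],[[0,0,8],[0,0,0],100],[[0,0,8],[0,0,0],100]])

```text
time: 3.35
ee_pos: [0.5533, 0.1444, 0.0538]
eef_rot: [[0.99, -0.139, -0.001], [-0.139, -0.99, -0.0], [-0.001, 0.001, -1.0]]
force: [-0.6, -0.4, 0.1]
gripper_width: 0.0519
grip_force: 0.0
```

Request:
move_arm(deltas=[[[0,0,1],[0,0,0],100],[[0,0,2],[0,0,0],100],[[0,0,2],[0,0,0],100]])

```text
time: 3.65
ee_pos: [0.5535, 0.1445, 0.0522]
eef_rot: [[0.99, -0.139, -0.0], [-0.139, -0.99, -0.0], [-0.0, 0.0, -1.0]]
force: [-0.3, 0.0, -0.1]
gripper_width: 0.0519
grip_force: 0.0
```

Request:
move_arm(deltas=[[[0,0,1],[0,0,0],100],[[0,0,2],[0,0,0],100],[[0,0,2],[0,0,0],100]])

```text
time: 3.95
ee_pos: [0.5535, 0.1445, 0.0501]
eef_rot: [[0.99, -0.139, -0.0], [-0.139, -0.99, -0.0], [-0.0, 0.0, -1.0]]
force: [-0.0, 0.4, -0.6]
gripper_width: 0.0515
grip_force: 0.0
```

Request:
move_arm(deltas=[[[0,0,1],[0,0,0],100],[[0,0,1.5],[0,0,0],100],[[0,0,1.5],[0,0,0],100]])

```text
time: 4.25
ee_pos: [0.5535, 0.1445, 0.0487]
eef_rot: [[0.99, -0.139, -0.0], [-0.139, -0.99, -0.0], [-0.0, 0.0, -1.0]]
force: [-0.2, 0.0, -0.5]
gripper_width: 0.052
grip_force: 0.0
```

Request:
move_arm(deltas=[[[0,0,1],[0,0,0],100],[[0,0,1],[0,0,0],100]])

```text
time: 4.45
ee_pos: [0.5536, 0.1446, 0.0478]
eef_rot: [[0.99, -0.139, 0.0], [-0.139, -0.99, -0.0], [0.0, 0.0, -1.0]]
force: [-0.1, 0.2, 0.0]
gripper_width: 0.052
grip_force: 0.0
```

Request:
move_arm(deltas=[[[0,0,1],[0,0,0],100],[[0,0,1],[0,0,0],100]])

```text
time: 4.65
ee_pos: [0.5536, 0.1446, 0.0477]
eef_rot: [[0.99, -0.139, 0.0], [-0.139, -0.99, -0.0], [0.0, -0.0, -1.0]]
force: [-2.9, -0.0, 9.1]
gripper_width: 0.0519
grip_force: 4.6
```

Board contact is at TCP z = 0.0477. I raise 2 mm and push slowly, stopping short of the goal to measure.

Request:
move_arm(deltas=[[[0,0,-2.5],[0,0,0],100],[[4,0,-2.5],[0,0,0],100],[[8,0,-2.5],[0,0,0],100],[[11,0,-2.5],[0,0,0],100],[[14,0,-2.5],[0,0,0],100],[[17,0,-2.5],[0,0,0],100],[[20,0,-2.5],[0,0,0],100],[[23,0,-2.5],[0,0,0],100],[[26,0,-2.5],[0,0,0],100],[[29,0,-2.5],[0,0,0],100],[[32,0,-2.5],[0,0,0],100],[[35,0,-2.5],[0,0,0],100],[[38,0,-2.5],[0,0,0],100],[[41,0,-2.5],[0,0,0],100],[[43,0,-2.5],[0,0,0],100],[[44,0,-2.5],[0,0,0],100],[[44,0,-2.5],[0,0,0],100],[[44,0,-2.5],[0,0,0],100]])

```text
time: 6.45
ee_pos: [0.5974, 0.1385, 0.0495]
eef_rot: [[0.99, -0.139, 0.001], [-0.139, -0.99, 0.0], [0.001, -0.0, -1.0]]
force: [0.3, -0.8, -0.1]
gripper_width: 0.0519
grip_force: 0.0
```

Run:
```python
from cell import ctrl, eyes
from h import *
s=ctrl.get_state();print(s['time'],s['ee_pos'],s['gripper_width'],s['force'])
d=eyes.snapshot('wrist');cv2.imwrite('pics/w3.png',d['pixels']);np.savez('w3.npz',R=s['eef_rot'],p=s['ee_pos'],**d)
```

```text
6.45 [0.59739161 0.13853183 0.04945698] 0.05188537839924021 [ 0.3336263  -0.83159564 -0.1327017 ]
```

View pics/w3.png

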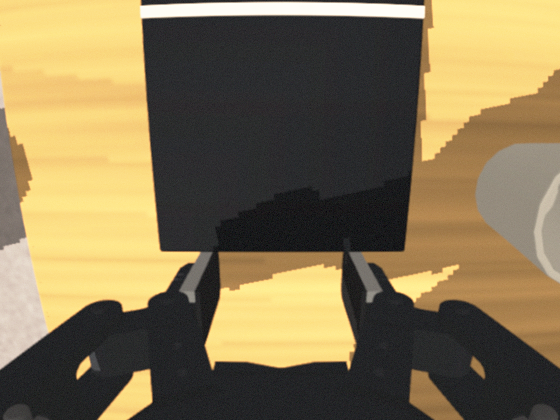

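The slate is now square to the fingers, with its rear edge at row 250 and its stripe at rows 4–18. I measure both against the known edge line.

```bash
cat > m2.py <<'E'
from h import *
n=np.array([.99062,-.13662]);e=689.18
d=dict(np.load('w3.npz'));im=d['pixels']
Tt=np.eye(4);Tt[:3,:3]=d['R'];Tt[:3,3]=d['p'];T=Tt@d['T_tool_cam']
g=im.min(2).astype(int)
for c in(180,240,280,320,380):
    r=np.where(g[:40,c]>150)[0];b=[k for k in range(200,290) if im[k,c].max()>60]
    P=ray([[c,r.mean()],[c,b[0]-.5 if b else 250]],d,.048,T)[:,:2]*1000
    print(c,r.min(),r.max(),b[:1],(P@n-e).round(1))
print('tcp',n@d['p'][:2]*1000-e)
E
python3 m2.py
```

```text
180 4 16 [251] [ -14.8 -104.1]
240 2 14 [251] [ -14.7 -104.1]
280 2 14 [251] [ -14.8 -104.1]
320 2 15 [251] [ -14.9 -104.2]
380 4 16 [251] [ -15.1 -104.4]
tcp -116.31814317208818
```

All consistent: stripe to rear edge is 89.4 mm against a true 90. It needs 15 mm more, then I retreat, rise and check.

Request:
move_arm(deltas=[[[3,0,0],[0,0,0],100],[[6,0,0],[0,0,0],100],[[9,0,0],[0,0,0],100],[[11,0,0],[0,0,0],100],[[13,0,0],[0,0,0],100],[[14,0,0],[0,0,0],100],[[15,0,0],[0,0,0],100],[[15,0,0],[0,0,0],100],[[15,0,0],[0,0,0],100]])

```text
time: 7.4
ee_pos: [0.6121, 0.1363, 0.0492]
eef_rot: [[0.99, -0.139, 0.0], [-0.139, -0.99, 0.0], [0.0, -0.0, -1.0]]
force: [-0.9, -0.3, 0.4]
gripper_width: 0.0518
grip_force: 0.5
```

Request:
move_arm(deltas=[[[-10,0,0],[0,0,0],100],[[-25,0,0],[0,0,0],100],[[-25,0,-40],[0,0,0],100],[[-15,0,-90],[0,0,0],100],[[0,0,-140],[0,0,0],100],[[0,0,-190],[0,0,0],100],[[0,0,-190],[0,0,0],100],[[0,0,-190],[0,0,0],100]])

```text
time: 8.2
ee_pos: [0.6124, 0.1369, 0.2413]
eef_rot: [[0.99, -0.139, 0.004], [-0.139, -0.99, 0.002], [0.004, -0.003, -1.0]]
force: [-0.2, 0.5, -1.1]
gripper_width: 0.0519
grip_force: 0.0
```

Run:
```python
from cell import ctrl, eyes
from h import *
s=ctrl.get_state();print(s['time'],s['ee_pos'],s['gripper_width'],s['force'])
d=eyes.snapshot('wrist');cv2.imwrite('pics/w4.png',d['pixels']);np.savez('w4.npz',R=s['eef_rot'],p=s['ee_pos'],**d)
from m import meas
meas('w4.npz')
```

```text
8.2 [0.61235277 0.13692451 0.2413047 ] 0.051908060915455925 [-0.21684659  0.51347197 -1.11857036]
edge n [ 0.9910891  -0.13320051] yaw -7.6545763 offset 688.9221 rows [ 0 72]
slate [226  34] [340 170] ((683.05859375, 124.71409606933594), (98.20336151123047, 117.81632232666016), 81.8255844116211) [[617.7999877929688, 84.5], [734.4000244140625, 67.69999694824219], [748.2999877929688, 164.89999389648438], [631.7000122070312, 181.6999969482422]]
stripe ((741.6484375, 129.99603271484375), (107.4798812866211, 58.68095397949219), 81.56253814697266) mean dist inside edge -35.87597578972702
slate corners along n - e, t: [(-87.9, 166.0), (29.9, 165.0), (30.8, 263.2), (-87.0, 264.2)]
```

View pics/w4.png

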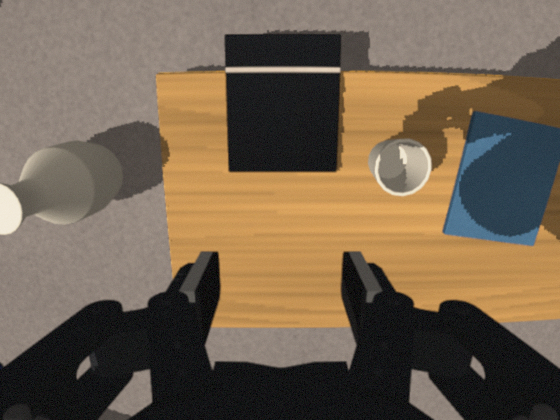

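The slate sticks out about 30 to 31 mm and is square to the edge. Its stripe at row 70 lines up with the board edge at row 72, and the cup and tile haven't moved.

```bash
python3 -c "
from cell import ctrl
print(ctrl.finish_job())"
```

```text
the job is handed in; nothing more can be done
None
```

Job handed in: by the last camera check, the slate lay flat and square to the guests' edge, about 30–31 mm over it, with the gripper clear and the other items undisturbed; the hand-in returned no verdict.

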